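# Trip the hidden latch of a pottery wheel's control box and draw out its tray

## Task

Open the pottery wheel's green control box for service: push the red-handled release pin down through the brass-ringed hole in its top, feeling for the hidden spring latch and pressing gently, without ramming it, until the tray springs out a little. Put the pin back upright in its hole in the wooden tool stand, pull the tray out by its handle all the way to its stop, and leave the pots and the other tools where they are.

Things in the scene. Friction and masses are not known exactly. Their poses are not given: they have to be found in the camera images.
- pin: release pin, the only red tool: a red round handle 18 mm in diameter and 60 mm long, from whose lower end a straight steel rod 5 mm in diameter with a domed tip reaches 75 mm down; 60 g. Origin on its axis at the lower face of the handle (the shoulder), z up along the axis: handle z 0 to 60 mm, rod z -75 to 0 mm. It hangs in the stand by its shoulder, resting on the stand's top
- pin_tip (a point): the very tip of the pin's rod, 75 mm below its origin on its axis
- stand: wooden tool stand, a fixed block 60 mm (x) by 150 mm (y) by 90 mm high. Origin at the centre of its underside. Three upright round holes 9 mm in diameter and 84 mm deep in a row along its y, at x = 0, y = -45, 0 and 45 mm; a tool stands in each and the pin may be in any of them; its own hole is the empty one once it is taken
- needle: needle tool in the stand: light wood handle 16 mm thick, 70 mm long above the stand; leave it alone. Origin at the lower face of its handle
- looptool: trimming tool in the stand: dark wood handle 16 mm thick with a wire loop on top, 93 mm high above the stand; leave it alone. Origin at the lower face of its handle
- ctrl: wheel's control box, green steel, screwed down: 160 (x) by 220 (y) by 100 mm high. Origin under its centre, z up; the tray comes out of its -x face. Speed dial 12 mm high on top at (35, 15) mm. The latch's pad moves straight down on a spring: about 3 N to start, 6 to 10 N where it lets go after about 6 mm, hard stop at 8 mm. Over 18 N from the pin on any part of the box bends it
- access_hole (a point): centre of the mouth of the access hole, level with the box's top, at (20, 85) mm in the box's frame: a round upright hole 8 mm in diameter, straight-walled for 18 mm, in a thin brass ring 20 mm across. Straight below, unseen, is the latch's flat push pad, 16 mm wide, anywhere from 22 to 52 mm below the box's top: its screw is set differently on every box
- tray (a joint): how far the tray has come out of the box towards the box's -x, in m: 0 shut, about 0.02 to 0.035 where its spring kicks it when the latch lets go (it stays there), 0.065 at its stop; it slides with about 1.5 N of friction and stays where it is left
- tray_handle (a point): middle of the tray's handle, a round steel bar along the box's y, about 90 mm long and 10 to 12 mm thick, held 35 mm in front of the tray's grey front panel and 70 mm above the box's underside (30 mm below its top); moves with the tray; axes as the box's
- bowl: terracotta bowl, 124 mm across, 62 mm high; leave it alone. Origin under its centre
- mug: white mug, 80 mm across, 95 mm high; leave it alone. Origin under its centre
- jar: amber glaze jar, 68 mm across, 85 mm high; leave it alone. Origin under its centre
- rib: round flat wooden rib, 84 mm across, 7 mm thick; leave it alone. Origin under its centre
There are look-alikes about, which are no part of the job. What is shaped like the stand but black, blue or purple is not meant.

How it is judged (in metres and radians):
On the way, in this order (a step that is already met when the one before it is completed fails the run):
1. the pin's rod is in the access hole, its tip more than 8 mm below the box's top, with the tray still shut (z of pin_tip in the frame of access_hole below -0.008 m and horizontal distance between pin_tip and access_hole below 0.006 m and value of joint tray below 0.006 m), for 0.05 s.
2. with the pin still in the hole, the latch has let go and the tray has sprung out by more than 12 mm (value of joint tray above 0.012 m and z of pin_tip in the frame of access_hole below -0.008 m and horizontal distance between pin_tip and access_hole below 0.012 m), for 0.05 s.
At the end, for the whole second after the job is handed in: The tray is out to within 8 mm of its stop and still; the pin stands upright in a hole of the tool stand, its shoulder within 5 mm of the stand's top, and is at rest (value of joint tray above 0.057 m and horizontal distance between pin and stand below 0.055 m and z of pin in the frame of stand between 0.085 and 0.095 m and angle between pin's own z axis and vertical below 0.15 rad and z of pin_tip in the frame of stand below 0.03 m and linear speed of pin below 0.02 m/s and velocity of joint tray below 0.01 m/s); the robot touches nothing.
It fails at once if the pin is pressed against the control box or its latch with more than 18 N (contact force between pin and ctrl above 18 N).
It fails at once if the bowl, mug, jar or rib is moved by more than 30 mm (distance of any of bowl, mug, jar, rib from where it was at the start of the episode above 0.03 m).
It fails at once if the needle tool or the trimming tool is moved by more than 20 mm in the stand (distance of any of needle, looptool from where it was at the start of the episode above 0.02 m).
It also fails if it takes over 67 s, if anything falls off the work surface, if the arm or the gripper's body presses on something with over 40 N, if the wrist force passes 120 N, or if a joint passes its speed limit or range.

## Robot

A 6-joint arm with a two-finger parallel gripper is mounted at the origin on the work surface. World frame = base frame: x ahead of the robot, y to its left, z up, the work surface at z = 0. Lengths are in m, angles in degrees, forces in N, time in s.
With the tool pointing down it reaches from about 0.3 to 0.75 m from the base axis. Payload 8.5 kg.
Tool frame: the origin (TCP) lies midway between the tips of the shut fingers; the grasp point (between the pads) lies 19 mm behind it (tcp_to_grasp is the distance from the TCP to the grasp point, in m); y points along the fingers, x is the direction in which the jaws open and shut, and the axes are right-handed (so a half turn about y gives the same grasp; the last joint's range is limited). The gripper opens to 88 mm and grips with 3 to 60 N. Pads are 18 mm wide; open, the fingers measure 123 mm over their backs; the gripper's body (75 mm by 187 mm) begins 45 mm behind the grasp point.
Start: joints at [63.008, 21.807, 74.336, -0, 83.858, -12.336], TCP at [0.139, 0.532, 0.239] pointing down, gripper open.
Joint ranges: [-178.18, 178.18], [-50.72, 133.34], [12.68, 142.11], [-81.47, 261.47], [9.98, 163.14], [-165.26, 165.26]. Speed limits (degrees/s): [136.94, 136.94, 180, 180, 180, 180].

## Interface

Orientations are given as a 3x3 rotation matrix whose columns are the frame's x, y, z axes.
In Python, from workcell import * gives the robot as it stands. The module is installed in compiled form; this text tells all that it offers. Calls block until the motion is done:
- move_pose(position, orientation): joint-space move of the TCP to a pose.
- move_straight(position, attitude=None, max_speed=0.15, f_stop=None): straight line of the TCP; attitude=None keeps the orientation; max_speed is the mean speed in m/s. With f_stop (N) it stops when the force on the tool has changed by that much, and returns True; else False.
- move_joints(angles): joint-space move.
- set_gripper(opening, grip_force=None): finger opening in m; grip_force is the grip in N (None keeps the last); returns when the fingers have stopped.
- wait(seconds).
- inverse_kinematics(position, orientation): joint angles nearest the present ones, or None.
- get_state(): the state.
- grab_frame(name): name is "side" or "top"; returns a dict with "image" (420x560x3 uint8, red, green, blue), "fx", "fy", "cx", "cy" (pixels), "k1" (the pictures are not rectified: a ray, as slopes to the right and down, at radius r is drawn at 1 + k1 r^2 times it, then the intrinsics apply), "view" (4x4, takes a point from world to camera coordinates). Camera axes: x right, y down, z forward; pixel columns grow to the right and rows downward; lengths in m; the calibration is good to about 2 mm. A picture is of the moment at which its call begins. There is no depth.
A pose or a line that the arm cannot do raises IKError and nothing moves.
- hand_in(): hands the job in, once; it reports no verdict.
The state is a dict: "clock": time; "q": joint angles; "qvel": joint speeds; "effort": joint torques, N m; "tool_pos": TCP position; "orientation": TCP orientation; "force": force on the tool from outside, world axes, zero at the start; "wrist_torque": the same for the moment, N m; "grip_width": finger opening in m.
Only numpy, scipy, OpenCV 4.12 (cv2) and the standard library are available. Lean on these libraries where they do the work, as an engineer would, in place of code of your own. Each camera call takes 0.05 s, during which the arm holds its last target.

## Working session

There is one attempt and no reset: what is moved stays moved. The work goes in short steps, each a Python script; the robot and the scene stay as the last script left them, time stands still between calls to the robot, and variables do not carry over. Pictures are saved under pics/ and viewed, and the job is handed in when it is done.

```bash
mkdir -p pics; cat > h.py <<'E'
from workcell import *
import numpy as np, cv2
def save(im,name): cv2.imwrite('pics/'+name,cv2.cvtColor(im,cv2.COLOR_RGB2BGR))
def K(f): return np.array([[f['fx'],0,f['cx']],[0,f['fy'],f['cy']],[0,0,1.]])
def ray(f,u,v):
    d=cv2.undistortPointsIter if 0 else None
    x=(u-f['cx'])/f['fx'];y=(v-f['cy'])/f['fy']
    a,b=x,y
    for _ in range(30):
        s=1+f['k1']*(a*a+b*b);a,b=x/s,y/s
    V=np.array(f['view']);R=V[:3,:3];o=-R.T@V[:3,3]
    d=R.T@np.array([a,b,1.]);return o,d/np.linalg.norm(d)
def onz(f,u,v,z):
    o,d=ray(f,u,v);return o+d*(z-o[2])/d[2]
def tri(r):
    A=np.zeros((3,3));b=np.zeros(3)
    for o,d in r:
        P=np.eye(3)-np.outer(d,d);A+=P;b+=P@o
    p=np.linalg.solve(A,b);return p,[np.linalg.norm((np.eye(3)-np.outer(d,d))@(p-o)) for o,d in r]
def proj(f,p):
    V=np.array(f['view']);c=V[:3,:3]@np.array(p)+V[:3,3];a,b=c[0]/c[2],c[1]/c[2];s=1+f['k1']*(a*a+b*b)
    return np.array([f['fx']*a*s+f['cx'],f['fy']*b*s+f['cy']])
E
python3 - <<'E'
from h import *
import pickle
F={n:grab_frame(n) for n in('side','top')}
pickle.dump(F,open('F0.pkl','wb'))
for n,f in F.items():
    save(f['image'],n+'0.png');V=np.array(f['view']);print(n,f['fx'],f['k1'],-V[:3,:3].T@V[:3,3],V[2,:3])
s=get_state();print(s['clock'],s['orientation'],s['grip_width'],s['force'], tcp_to_grasp if 'tcp_to_grasp' in globals() else None)
E
```

```text
side 524.8028578606373 -0.006169273505128431 [-0.24318006  1.05703444  0.86970382] [ 0.52536891 -0.6596057  -0.53750147]
top 512.3351722430998 0.029680268515140707 [0.31619655 0.08477247 1.56864622] [ 0.12896239 -0.00185336 -0.99164775]
0.1 [[ 2.53036863e-01 -5.53341076e-04 -9.67456479e-01]
 [ 9.67455893e-01 -1.09617747e-03  2.53037337e-01]
 [-1.20051995e-03 -9.99999246e-01  2.57959776e-04]] 0.08835340194737151 [-0.15161898  0.42559471 -0.23104707] 0.0187
```

View pics/side0.png

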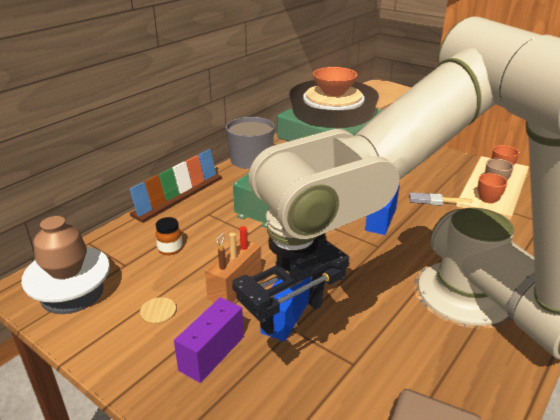

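View pics/top0.png

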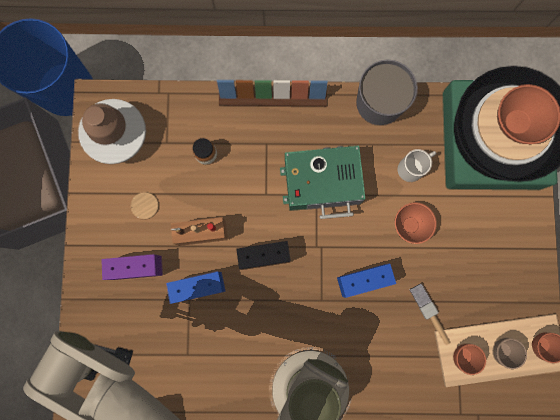

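```bash
python3 - <<'E'
from h import *
import pickle
s=get_state();q=list(s['q']);
q[0]=115;move_joints(q)
F={n:grab_frame(n) for n in('side','top')}
pickle.dump(F,open('F1.pkl','wb'));print(get_state()['clock'],get_state()['tool_pos'])
save(F['side']['image'],'side1.png')
a=cv2.resize(F['top']['image'][200:270,150:250],None,fx=4,fy=4,interpolation=cv2.INTER_CUBIC)
b=cv2.resize(F['top']['image'][135:225,270:370],None,fx=4,fy=4,interpolation=cv2.INTER_CUBIC)
o=np.zeros((360,800,3),np.uint8);o[:280,:400]=a;o[:,400:]=b;save(o,'crop1.png')
E
```

```text
1.9583 [-0.33275607  0.43766727  0.23816187]
```

View pics/side1.png

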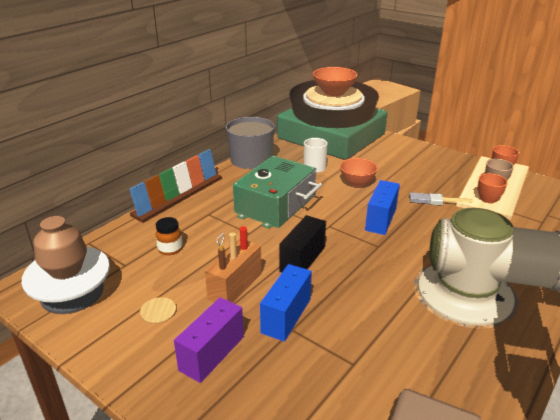

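View pics/crop1.png

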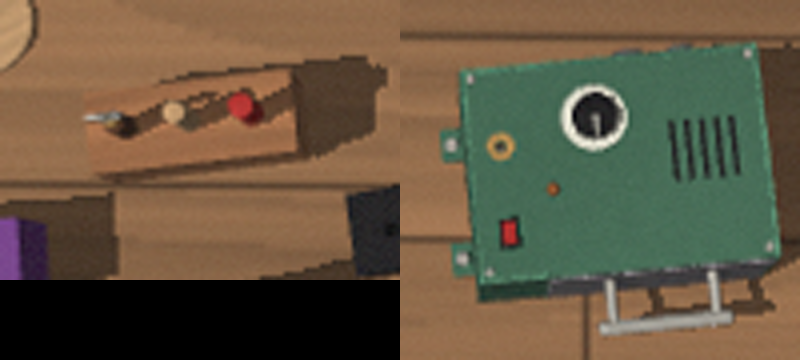

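```bash
python3 - <<'E'
from h import *
import pickle
F=pickle.load(open('F1.pkl','rb'));T,S=F['top'],F['side']
def comp(f,m,near):
    n,l,st,c=cv2.connectedComponentsWithStats(m.astype(np.uint8),connectivity=8)
    i=1+np.argmin([np.hypot(*(c[k]-near)) for k in range(1,n)]);return l==i,c[i],st[i]
def hsv(f): return cv2.cvtColor(f['image'],cv2.COLOR_RGB2HSV).astype(int)
def red(f): h=hsv(f);return ((h[...,0]<6)|(h[...,0]>174))&(h[...,1]>190)&(h[...,2]>70)
mt,ct,st=comp(T,red(T),(211,227));ms,cs,ss=comp(S,red(S),(243,238))
print('red',ct,st,cs,ss);print(tri([ray(T,*ct),ray(S,*cs)]))
# brass
def brass(f): h=hsv(f);return (h[...,0]>14)&(h[...,0]<28)&(h[...,1]>90)&(h[...,2]>110)
for f,n in((T,(295,172)),(S,(253,187))):
    m,c,s=comp(f,brass(f),n);print('brass',c,s,onz(f,*c,.1))
# green top hull in top view
h=hsv(T);g=(h[...,0]>65)&(h[...,0]<95)&(h[...,1]>70)&(h[...,2]>55);g[:,:270]=0;g[:,385:]=0
g,c,s=comp(T,g,(325,175));cn=max(cv2.findContours(g.astype(np.uint8),0,2)[0],key=cv2.contourArea)
r=cv2.minAreaRect(cn);print(r)
o=np.zeros((440,800,3),np.uint8)
o[:440,:]=cv2.resize(S['image'][150:260,190:390],None,fx=4,fy=4,interpolation=cv2.INTER_CUBIC);save(o,'crop2.png')
for u,v in((287.5,154.5),(357,147.5),(362.5,196.5),(292.2,202.8)): print(onz(T,u,v,.1))
for u,v in((420.6,329),(405,328),(531,318)): print('h',onz(T,270+(u-400)/4 if u>400 else 0,135+v/4,.07))
print('stand corners top',[onz(T,150+a/4,200+b/4,.09) for a,b in((87,93),(294,69),(300,157),(100,178))])
E
```

```text
red [296. 191.] [296 191   1   1   1] [243.17857143 237.55      ] [240 227   7  23 140]
(array([ 0.63197971,  0.06096238, -0.08518805]), [np.float64(0.0333943333696925), np.float64(0.03339433336969248)])
brass [294.80645161 171.12903226] [292 168   7   7  31] [0.63154905 0.04942603 0.1       ]
brass [253.78947368 185.26315789] [251 184   7   4  19] [0.63514991 0.05022649 0.1       ]
((321.5495300292969, 177.49505615234375), (57.21464157104492, 81.19503784179688), 84.2894058227539)
[0.68108637 0.07106753 0.1       ]
[ 0.70357135 -0.13296965  0.1       ]
[ 0.55791316 -0.14732787  0.1       ]
[0.53794545 0.05659414 0.1       ]
h [0.49905423 0.10605605 0.07      ]
h [0.49971267 0.11755396 0.07      ]
h [0.50781733 0.02474137 0.07      ]
stand corners top [array([0.47693618, 0.40512981, 0.09      ]), array([0.49552495, 0.25581257, 0.09      ]), array([0.4315356 , 0.25006224, 0.09      ]), array([0.41542271, 0.39360964, 0.09      ])]
```

View pics/crop2.png

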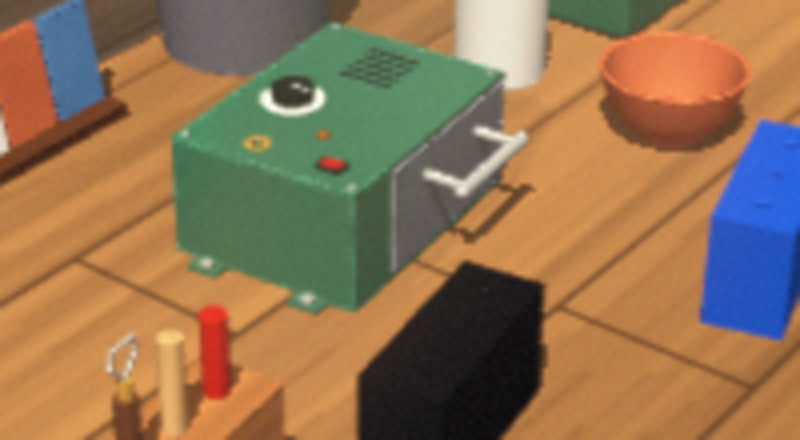

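```bash
cat >> h.py <<'E'
def wc(f,win,fn,thr=0.15):
    u0,v0,u1,v1=win;im=f['image'][v0:v1,u0:u1].astype(float)/255
    w=fn(im);w=np.clip(w-thr*w.max(),0,None)
    V,U=np.mgrid[v0:v1,u0:u1];return np.array([(w*U).sum(),(w*V).sum()])/w.sum()
def fbrass(im):
    s=im.sum(2)+1e-3
    w=im[...,0]-im[...,1]; 
    return np.clip((w-np.median(w)),0,None)
def fred(im): return np.clip(im[...,0]-2.2*np.maximum(im[...,1],im[...,2]),0,None)
E
python3 - <<'E'
from h import *
import pickle
F=pickle.load(open('F1.pkl','rb'));T,S=F['top'],F['side']
ct=wc(T,(289,166,302,178),fbrass);cs=wc(S,(247,181,261,190),fbrass)
print('ring',ct,cs,onz(T,*ct,.1),onz(S,*cs,.1),tri([ray(T,*ct),ray(S,*cs)]))
a=np.hstack([cv2.resize(T['image'][164:180,287:304],(400,376),interpolation=0),cv2.resize(S['image'][178:194,245:262],(400,376),interpolation=0)]);save(a,'ring.png')
# pin
ct=wc(T,(203,218,222,236),fred);cs=wc(S,(236,222,251,254),fred)
print('red',ct,cs,tri([ray(T,*ct),ray(S,*cs)]))
im=T['image'][218:236,203:222];print((fred(im/255.)*99).astype(int))
for z in(.12,.13,.14,.15): print(z,onz(T,*ct,z)[:2],onz(S,*cs,z)[:2])
E
```

```text
ring [294.73968492 171.12803201] [253.83367951 185.30733133] [0.63155058 0.0496211  0.1       ] [0.63488006 0.05034475 0.1       ] (array([0.63271541, 0.05051972, 0.10057099]), [np.float64(0.0015421965643389061), np.float64(0.0015421965643391405)])
red [210.02098497 226.15273434] [242.99503564 237.4833767 ] (array([0.46602684, 0.2897763 , 0.12203149]), [np.float64(0.00010580995673054309), np.float64(0.0001058099567303376)])
[[ 0  0  0  0  0  0  0  0  0  0  0  0  0  0  0  0  0  0  0]
 [ 0  0  0  0  0  0  0  0  0  0  0  0  0  0  0  0  0  0  0]
 [ 0  0  0  0  0  0  0  0  0  0  0  0  0  0  0  0  0  0  0]
 [ 0  0  0  0  0  0  0  0  0  0  0  0  0  0  0  0  0  0  0]
 [ 0  0  0  0  0  0  0  0  0  0  0  0  0  0  0  0  0  0  0]
 [ 0  0  0  0  0  0 13  8  0  0  0  0  0  0  0  0  0  0  0]
 [ 0  0  0  0  0 20 26 25 22  8  0  0  0  0  0  0  0  0  0]
 [ 0  0  0  0 19 26 23 24 22 23  0  0  0  0  0  0  0  0  0]
 [ 0  0  0  0 17 24 21 22 23 21 11  6  0  0  0  0  0  0  0]
 [ 0  0  0  0  8 22 21 24 22 20  5  6  0  0  0  0  0  0  0]
 [ 0  0  0  0  0 13 21 22 21 15  9  7  5  0  0  0  0  0  0]
 [ 0  0  0  0  0  0  0 14 15  7 15  6  0  0  0  0  0  0  0]
 [ 0  0  0  0  0  0  0  0  0  7  4  0  0  0  0  0  0  0  0]
 [ 0  0  0  0  0  0  0  0  0  0  0  0  0  0  0  0  0  0  0]
 [ 0  0  0  0  0  0  0  0  0  0  0  0  0  0  0  0  0  0  0]
 [ 0  0  0  0  0  0  0  0  0  0  0  0  0  0  0  0  0  0  0]
 [ 0  0  0  0  0  0  0  0  0  0  0  0  0  0  0  0  0  0  0]
 [ 0  0  0  0  0  0  0  0  0  0  0  0  0  0  0  0  0  0  0]]
0.12 [0.46615078 0.29000044] [0.46805516 0.28773503]
0.13 [0.46511564 0.28858375] [0.45856828 0.29799641]
0.14 [0.46408051 0.28716707] [0.4490814  0.30825778]
0.15 [0.46304538 0.28575038] [0.43959451 0.31851916]
```

View pics/ring.png

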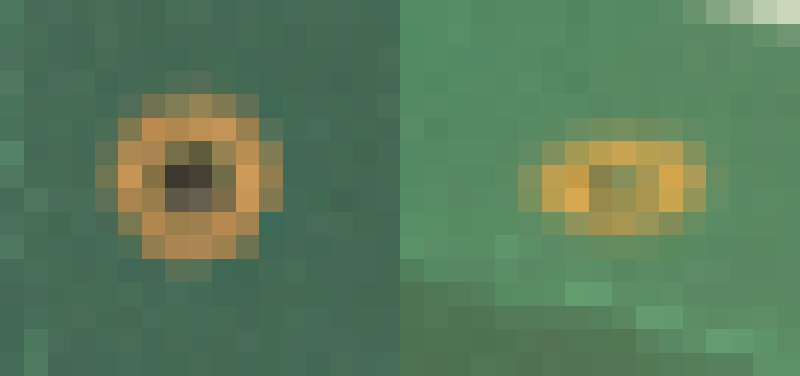

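```bash
cat >> h.py <<'E'
def ori(yaw):
    c,s=np.cos(np.radians(yaw)),np.sin(np.radians(yaw))
    return np.array([[c,0,-s],[s,0,c],[0,-1,0]])
YAW=6.5
PIN=np.array([0.465,0.288])
E
python3 - <<'E'
from h import *
for y in (6.5,186.5):
  for p in ((*PIN,.25),(.633,.05,.2),(.633,.05,.1)): print(y,inverse_kinematics(p,ori(y)))
q=inverse_kinematics((*PIN,.24),ori(6.5))
move_joints(q);set_gripper(.055)
f=grab_frame('top');save(cv2.resize(f['image'][180:280,130:270],None,fx=5,fy=5),'pre_t.png')
f=grab_frame('side');save(cv2.resize(f['image'][150:300,150:350],None,fx=4,fy=4),'pre_s.png')
print(get_state()['clock'],get_state()['tool_pos'],get_state()['grip_width'])
E
```

```text
6.5 [ 1.93670957e+01  2.10551862e+01  7.36227728e+01 -2.54444375e-14
  8.53220410e+01  1.28670957e+01]
6.5 [-6.14755373e+00  3.19817229e+01  6.34262627e+01 -2.54444375e-14
  8.45920145e+01 -1.26475537e+01]
6.5 [-6.14755373e+00  3.70675485e+01  7.13568434e+01 -2.54444375e-14
  7.15756081e+01 -1.26475537e+01]
186.5 None
186.5 None
186.5 None
5.5667 [0.46501354 0.28799084 0.2400048 ] 0.05514882431912878
```

View pics/pre_s.png

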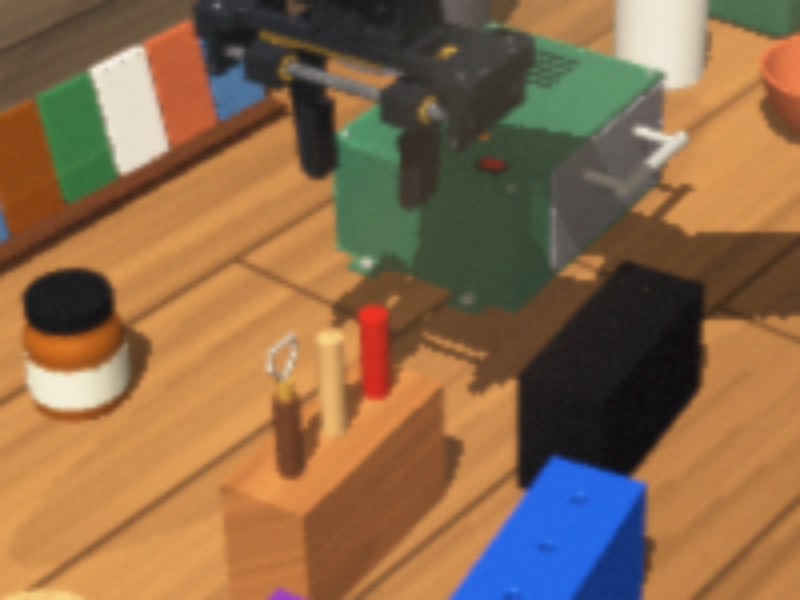

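View pics/pre_t.png

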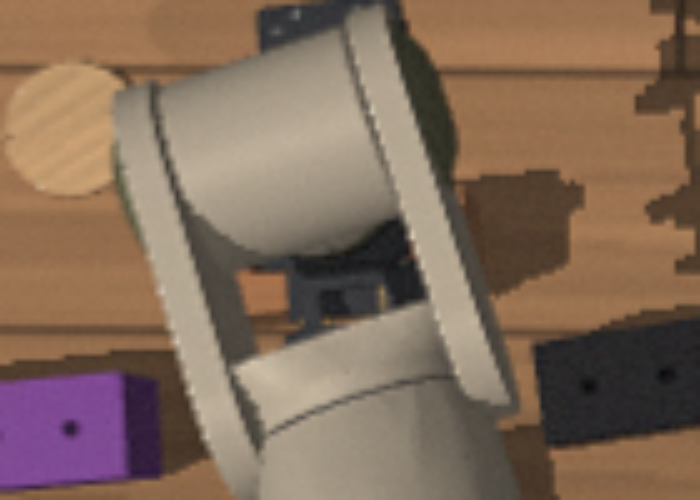

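```bash
python3 - <<'E'
from h import *
hit=move_straight((*PIN,.107),max_speed=.12,f_stop=8)
print(hit,get_state()['tool_pos'])
f=grab_frame('side');save(cv2.resize(f['image'][180:300,180:320],None,fx=5,fy=5),'down_s.png')
E
```

```text
False [0.46532571 0.28814652 0.10763662]
```

View pics/down_s.png

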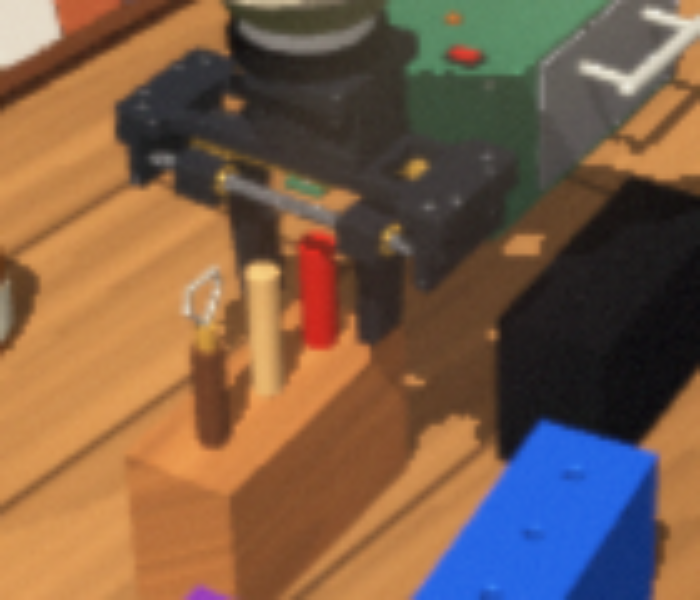

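```bash
python3 - <<'E'
from h import *
print(get_state()['force'])
set_gripper(.0,30);s=get_state();print(s['grip_width'],s['force'],s['clock'])
p=s['tool_pos']
wait(.2)
print(move_straight((p[0],p[1],.115),max_speed=.03),get_state()['force'])
print(move_straight((p[0],p[1],.225),max_speed=.12,f_stop=10),get_state()['force'],get_state()['grip_width'],get_state()['tool_pos'])
f=grab_frame('side');save(cv2.resize(f['image'][150:300,180:330],None,fx=4,fy=4),'lift_s.png')
E
```

```text
[ 0.06935928 -0.2126075  -0.25182552]
0.017392868025365403 [-0.05953121 -0.83454291  1.55175221] 7.5333
False [ 0.0909046   0.46765478 -0.37291893]
False [-0.7233323  -0.11846215 -0.24337213] 0.016877500737951773 [0.46477694 0.28792566 0.22424558]
```

View pics/lift_s.png

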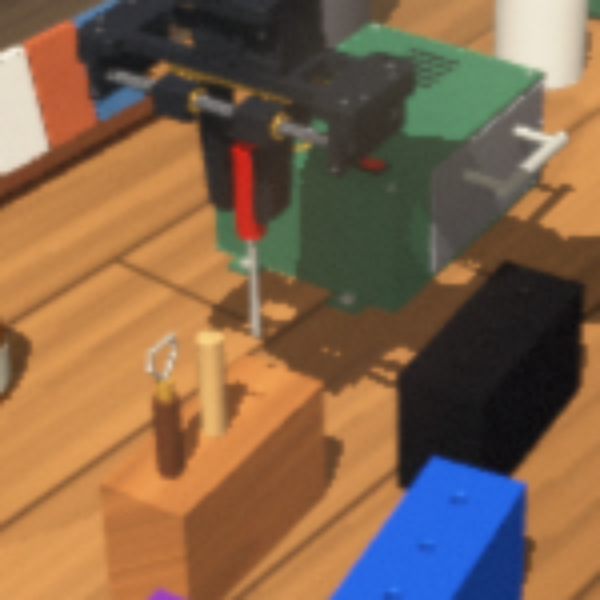

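```bash
python3 - <<'E'
from h import *
f=grab_frame('side');im=f['image'].astype(float)/255
im8=f['image'][150:300,180:330]
save(cv2.resize(f['image'][183:240,225:260],None,fx=12,fy=10,interpolation=cv2.INTER_CUBIC),'z.png')
p=get_state()['tool_pos'];print(p)
for z in (.0435,.08,.099,.118,.14,.168,.178): print(z,proj(f,(p[0],p[1],p[2]-.224+.01+z)))
# red row centroids
w=fred(im)
for v in range(186,212,2):
    r=w[v,225:260];print(v,round((r*np.arange(225,260)).sum()/max(r.sum(),1e-6),2),(r>.05).sum(),end=' | ')
E
```

```text
[0.4648333  0.28793684 0.22423916]
0.0435 [244.88882472 259.44444733]
0.08 [244.3688555  247.77491272]
0.099 [244.09198343 241.5593691 ]
0.118 [243.81073438 235.24430214]
0.14 [243.47947371 227.80465712]
0.168 [243.04892043 218.1323965 ]
0.178 [242.89266127 214.62133803]
186 239.98 5 | 188 239.86 5 | 190 240.2 5 | 192 240.25 5 | 194 240.34 5 | 196 240.28 5 | 198 240.34 5 | 200 240.37 5 | 202 240.5 4 | 204 240.68 5 | 206 241.56 6 | 208 242.05 6 | 210 0.0 0 |
```

View pics/z.png

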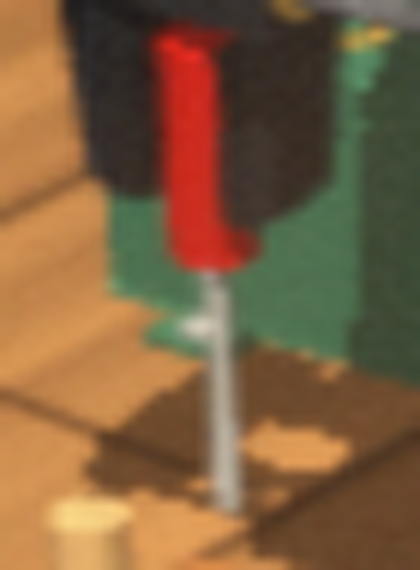

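```bash
python3 - <<'E'
from h import *
move_straight((.633,.0503,.224),max_speed=.2)
move_straight((.633,.0503,.1995),max_speed=.06)
s=get_state();print(s['clock'],s['tool_pos'],s['force'])
f=grab_frame('side');import pickle;pickle.dump(f,open('hov.pkl','wb'))
save(cv2.resize(f['image'][150:200,230:280],None,fx=12,fy=12,interpolation=cv2.INTER_CUBIC),'hov.png')
p=s['tool_pos'];print(proj(f,(p[0],p[1],p[2]-.0926)),proj(f,(p[0],p[1],.1)),wc(f,(247,181,261,190),fbrass))
for i in range(5): wait(.1);print(get_state()['force'])
E
```

```text
11.4833 [0.63300831 0.05031425 0.19936424] [-0.69375546 -0.20139825 -0.65904376]
[254.26911357 183.49415239] [254.32812432 185.4992687 ] [253.93745389 184.78572014]
[ 0.17874738  0.39398217 -0.96548452]
[-0.12605698 -0.11953103 -1.37267862]
[-0.44107136 -0.22696672 -0.71447985]
[-0.13807066  1.14494562 -0.36434611]
[-0.22467875 -0.19467344 -0.35910189]
```

View pics/hov.png

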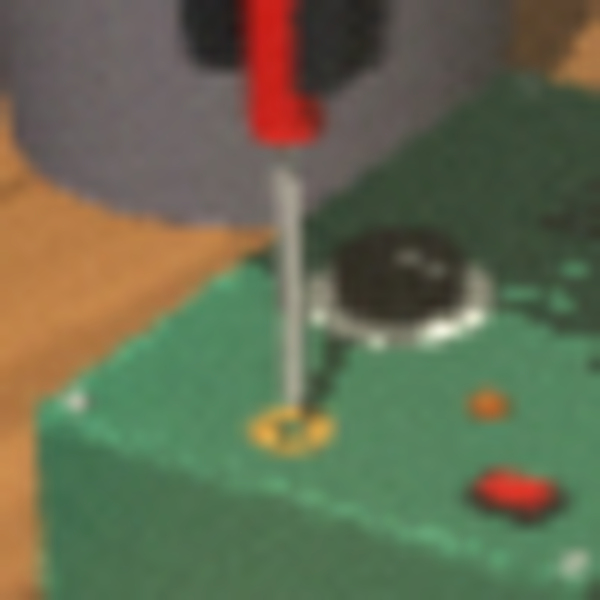

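```bash
cat >> h.py <<'E'
def favg(n=6):
    a=[]
    for _ in range(n): a.append(get_state()['force']);wait(.02)
    return np.mean(a,0)
E
python3 - <<'E'
from h import *
move_straight((.634,.0502,.1995),max_speed=.03);b=favg()
h=move_straight((.634,.0502,.1766),max_speed=.02,f_stop=3)
s=get_state();print(h,s['clock'],s['tool_pos'],b,favg()-b)
f=grab_frame('side');save(cv2.resize(f['image'][150:200,230:280],None,fx=12,fy=12,interpolation=cv2.INTER_CUBIC),'ins.png')
E
```

```text
False 13.675 [0.63407304 0.05020247 0.17676282] [ 0.03340346  0.35523207 -0.45130197] [ 0.12277347 -0.38507382 -0.22941122]
```

View pics/ins.png

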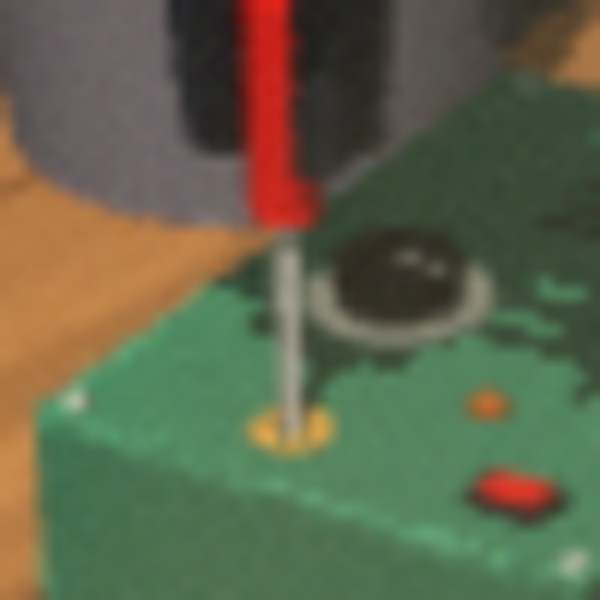

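```bash
python3 - <<'E'
from h import *
b=favg(10)
h=move_straight((.634,.0502,.1376),max_speed=.015,f_stop=3)
s=get_state();print(h,s['clock'],s['tool_pos'],'tip depth',s['tool_pos'][2]-.0926-.1,b,favg()-b)
E
```

```text
True 15.4917 [0.63405724 0.05027529 0.1540102 ] tip depth -0.038589798372139064 [ 0.22479687  0.10936785 -0.81728936] [0.23910818 0.19761312 5.00544414]
```

```bash
python3 - <<'E'
from h import *
z=get_state()['tool_pos'][2];b=-.8
last=0
for i in range(9):
    z-=.0008
    h=move_straight((.634,.0502,z),max_speed=.008,f_stop=5)
    F=favg(5)[2]-b;s=get_state();print(i,h,round(s['clock'],2),s['tool_pos'].round(4)[2] if hasattr(s['tool_pos'],'round') else s['tool_pos'][2],round(F,2))
    if F>12 or h or (last>5 and F<last-2): break
    last=F
f=grab_frame('side');save(cv2.resize(f['image'][150:220,230:330],None,fx=8,fy=8,interpolation=cv2.INTER_CUBIC),'tray.png')
E
```

```text
0 False 15.93 0.1538 6.8
1 False 16.26 0.153 6.29
2 False 16.59 0.1522 6.94
3 False 16.93 0.1515 6.86
4 False 17.26 0.1508 7.66
5 False 17.59 0.1501 7.78
6 False 17.93 0.1493 8.45
7 False 18.26 0.1486 9.26
8 False 18.59 0.147 4.73
```

View pics/tray.png

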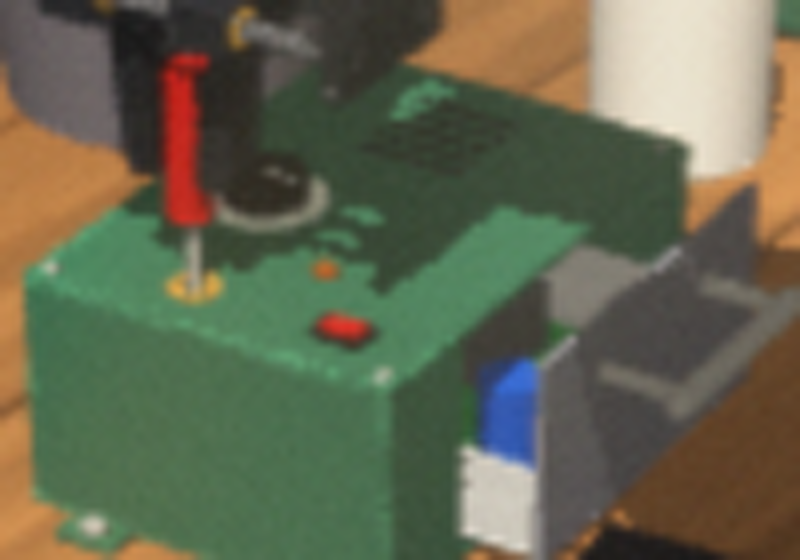

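```bash
python3 - <<'E'
from h import *
move_straight((.634,.0502,.1995),max_speed=.08)
f=grab_frame('side');print(get_state()['tool_pos'])
save(cv2.resize(f['image'][150:200,230:280],None,fx=12,fy=12,interpolation=cv2.INTER_CUBIC),'hov2.png')
move_straight((.634,.0502,.24),max_speed=.2)
move_straight((.4648,.2879,.24),max_speed=.2)
s=get_state();print(s['clock'],s['tool_pos'])
f=grab_frame('side');p=s['tool_pos']
print('exp tip',proj(f,(p[0],p[1],p[2]-.0926)),'exp at .09',proj(f,(.4648,.2879,.09)))
save(cv2.resize(f['image'][180:280,200:300],None,fx=6,fy=6,interpolation=cv2.INTER_CUBIC),'ret.png')
E
```

```text
[0.6336667  0.05018961 0.19867389]
21.4583 [0.4652322  0.2873197  0.23987893]
exp tip [243.56837617 228.64107801] exp at .09 [244.39226428 247.85044896]
```

View pics/hov2.png

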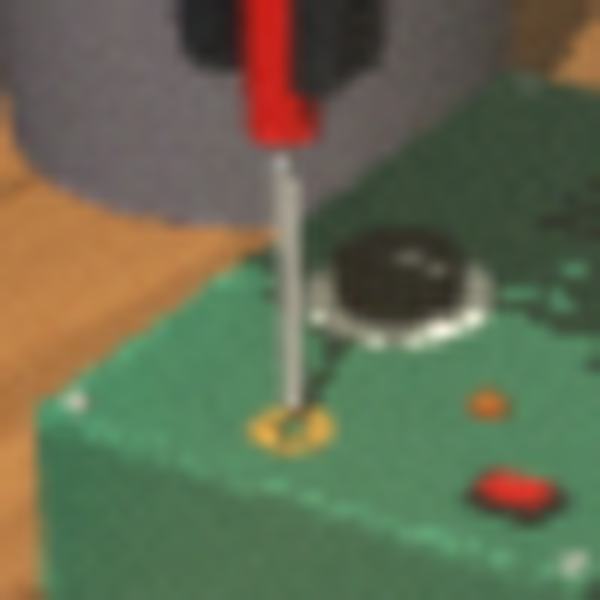

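View pics/ret.png

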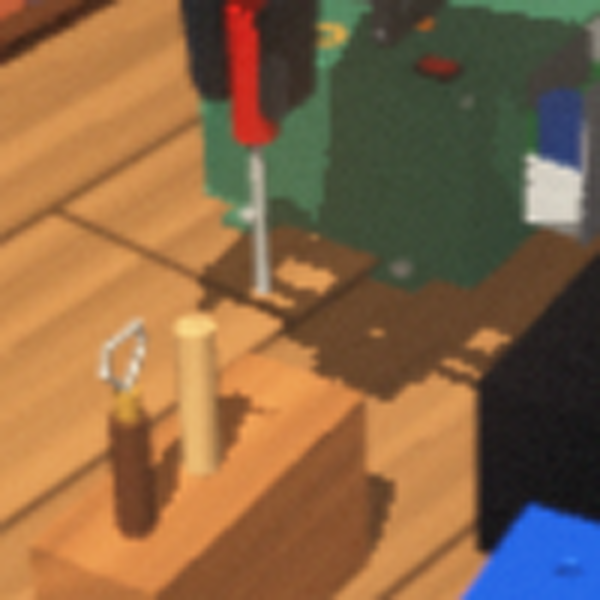

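```bash
python3 - <<'E'
from h import *
move_straight((.4649,.2880,.196),max_speed=.12);b=favg(4)
h=move_straight((.4649,.2880,.165),max_speed=.04,f_stop=4);s=get_state();print(h,s['tool_pos'],s['clock'],b,favg(4)-b)
if not h:
    h=move_straight((.4649,.2880,.1065),max_speed=.05,f_stop=4);s=get_state();print(h,s['tool_pos'],s['clock'],favg(4)-b)
E
```

```text
False [0.46502663 0.28801924 0.16520317] 23.0167 [-0.19183024  0.21859343 -0.43281048] [-0.05411541 -0.08064324  0.00270414]
True [0.4647813  0.2879446  0.10701338] 24.1917 [-0.36407826  0.10435444  5.9963066 ]
```

```bash
python3 - <<'E'
from h import *
set_gripper(.055);p=get_state()['tool_pos']
move_straight((.4649,.2880,.24),max_speed=.2)
f=grab_frame('side');save(cv2.resize(f['image'][150:250,210:340],None,fx=6,fy=6,interpolation=cv2.INTER_CUBIC),'rel.png')
f2=grab_frame('top');save(cv2.resize(f2['image'][130:240,270:400],None,fx=6,fy=5,interpolation=cv2.INTER_CUBIC),'tray_t.png')
import pickle;pickle.dump((f,f2),open('tr.pkl','wb'));print(get_state()['clock'])
E
```

```text
25.8833
```

View pics/rel.png

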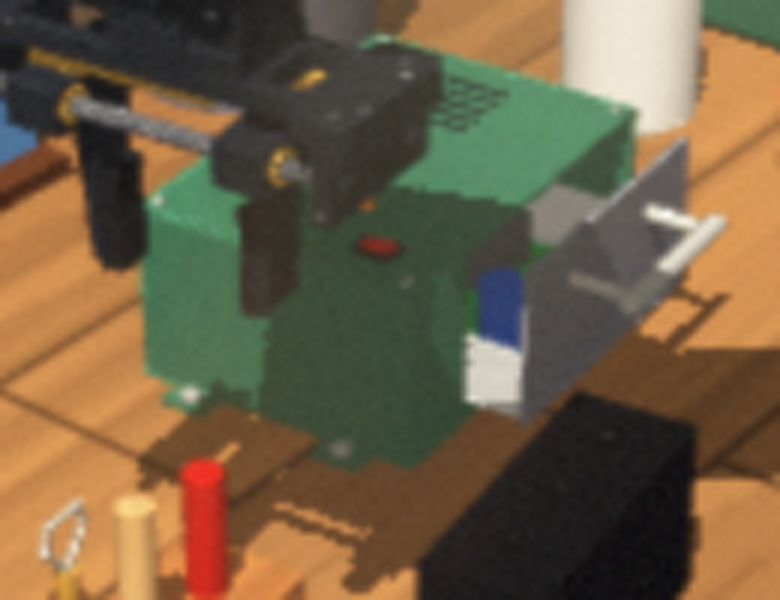

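View pics/tray_t.png

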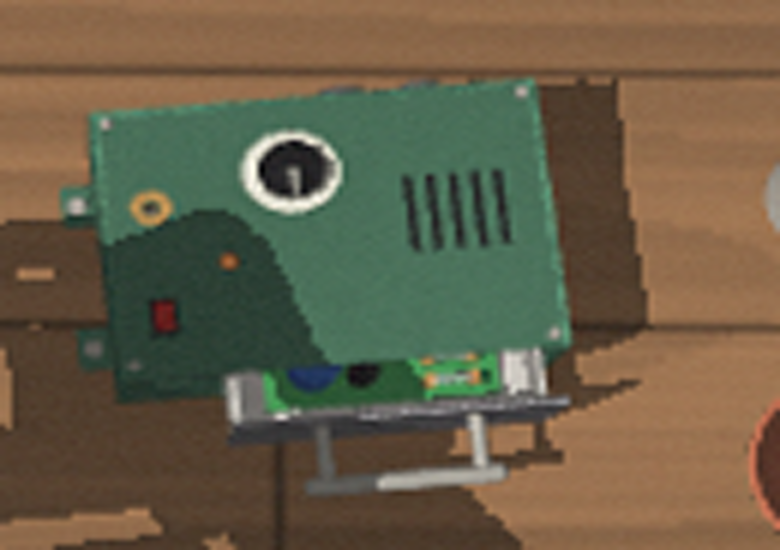

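```bash
python3 - <<'E'
from h import *
import pickle
S,T=pickle.load(open('tr.pkl','rb'))
ct=(270+406/6-.5,130+479.5/5-.5);cs=(322.,193.2)
print(onz(T,*ct,.07),onz(S,*cs,.07),tri([ray(T,*ct),ray(S,*cs)]))
e=[onz(T,270+a/6-.5,130+b/5-.5,.07) for a,b in((308,488),(505,471))];print(e,np.degrees(np.arctan2(-(e[0]-e[1])[0],(e[0]-e[1])[1])))
# predicted from ring
y=np.radians(5.8);R=np.array([[np.cos(y),-np.sin(y)],[np.sin(y),np.cos(y)]])
o=np.array([.634,.0502])-R@[.02,.085];print('box origin',o)
for t in(0,.02,.025,.03,.035,.065): print(t,o+R@[-.115-t,-.0])
for z in(.25,.15,.075-.0187): print(inverse_kinematics((.47,-.06,z),ori(5.8)))
E
```

```text
[ 0.47624547 -0.0765208   0.07      ] [ 0.47901791 -0.07731542  0.07      ] (array([ 0.47694128, -0.07587293,  0.07134004]), [np.float64(0.000977869836943997), np.float64(0.0009778698369440194)])
[array([ 0.47086777, -0.02848852,  0.07      ]), array([ 0.48163243, -0.12506465,  0.07      ])] 6.3601031152390375
box origin [ 0.62269217 -0.03638599]
0 [ 0.50828089 -0.04800746]
0.02 [ 0.48838328 -0.05002859]
0.025 [ 0.48340887 -0.05053387]
0.03 [ 0.47843447 -0.05103915]
0.035 [ 0.47346006 -0.05154443]
0.065 [ 0.44361364 -0.05457612]
[-2.16334564e+01  1.36232452e+01  8.45825772e+01 -2.54444375e-14
  8.17941776e+01 -2.74334564e+01]
[-2.16334564e+01  1.95660113e+01  9.42970372e+01 -2.54444375e-14
  6.61369515e+01 -2.74334564e+01]
[-2.16334564e+01  2.76539440e+01  1.00978247e+02 -2.54444375e-14
  5.13678092e+01 -2.74334564e+01]
```

```bash
python3 - <<'E'
from h import *
HX,HY=.4772,-.0762;O=ori(6)
move_pose((HX,HY,.22),O)
set_gripper(.024)
move_straight((HX,HY,.12),max_speed=.2)
f=grab_frame('side');save(cv2.resize(f['image'][130:230,270:390],None,fx=6,fy=6,interpolation=cv2.INTER_CUBIC),'ha.png')
s=get_state();print(s['clock'],s['tool_pos'],s['grip_width'],proj(f,s['tool_pos']))
E
```

```text
28.5667 [ 0.4778778  -0.0764821   0.12115003] 0.023823055067321183 [322.93316031 178.36032968]
```

View pics/ha.png

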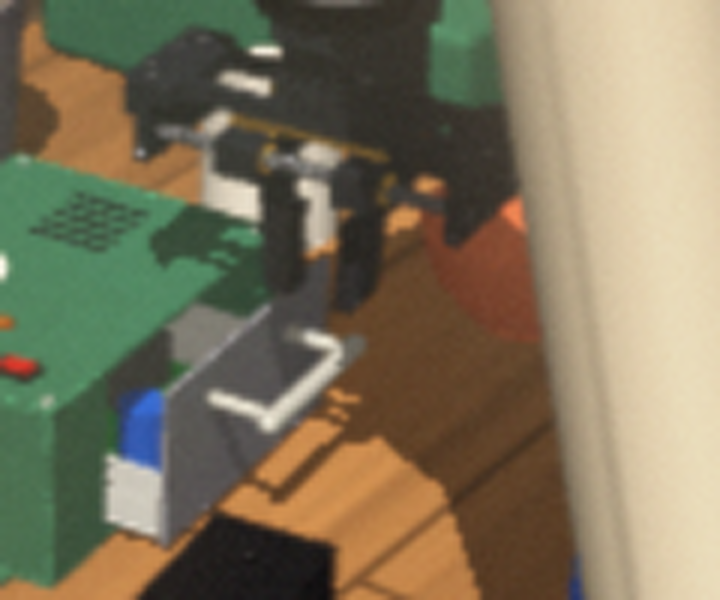

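```bash
python3 - <<'E'
from h import *
HX,HY=.4772,-.0762
h=move_straight((HX,HY,.053),max_speed=.06,f_stop=5)
s=get_state();print(h,s['clock'],s['tool_pos'],s['force'])
if not h:
    set_gripper(0,20);s=get_state();print(s['grip_width'],s['force'],s['tool_pos'])
E
```

```text
False 29.8333 [ 0.47739295 -0.07627243  0.05332206] [-0.07371639 -0.08000192  1.08946551]
0.009902153140445812 [ 0.32471427 -0.38650626  1.4602489 ] [ 0.4773893  -0.07624536  0.05320421]
```

Bar gripped (9.9 mm). Pull along the box's -x to the stop.

```bash
python3 - <<'E'
from h import *
p=np.array(get_state()['tool_pos']);y=np.radians(6);d=np.array([-np.cos(y),-np.sin(y),0])
h=move_straight(p+d*.06,max_speed=.04,f_stop=10)
s=get_state();q=np.array(s['tool_pos']);print(h,s['clock'],q,(q-p)@d,s['force'],s['grip_width'])
f=grab_frame('side');save(cv2.resize(f['image'][130:250,230:390],None,fx=5,fy=5,interpolation=cv2.INTER_CUBIC),'out.png')
E
```

```text
True 31.075 [ 0.44506304 -0.07967897  0.05323061] 0.032508075858200494 [3.38310177 2.28109725 0.94175255] 0.01034629836502413
```

View pics/out.png

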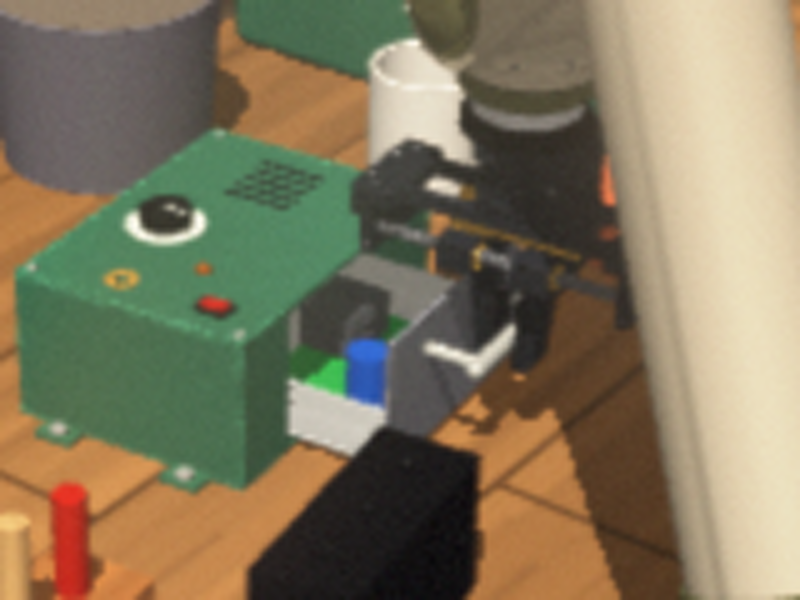

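```bash
python3 - <<'E'
from h import *
p=np.array(get_state()['tool_pos'])
set_gripper(.024);print(get_state()['grip_width'])
p=np.array(get_state()['tool_pos'])
print(p);move_straight((p[0],p[1],.23),max_speed=.12)
q=list(get_state()['q']);q[0]=-60;move_joints(q)
T=grab_frame('top');S=grab_frame('side')
save(cv2.resize(T['image'][130:270,140:400],None,fx=3,fy=3,interpolation=cv2.INTER_CUBIC),'fin_t.png')
save(cv2.resize(S['image'][130:310,180:400],None,fx=3,fy=3,interpolation=cv2.INTER_CUBIC),'fin_s.png')
ct=wc(T,(203,218,222,236),fred);cs=wc(S,(236,222,251,254),fred)
print('pin',ct,cs,tri([ray(T,*ct),ray(S,*cs)]),get_state()['clock'],get_state()['force'])
E
```

```text
0.02367062417201227
[ 0.44527293 -0.07965427  0.05319016]
pin [210.03889242 226.50218246] [243.48367791 237.80897702] (array([0.46489622, 0.28963422, 0.12151766]), [np.float64(0.00012483087792006207), np.float64(0.00012483087791999035)]) 34.3083 [ 0.74503682 -0.54617123  0.79434085]
```

View pics/fin_t.png

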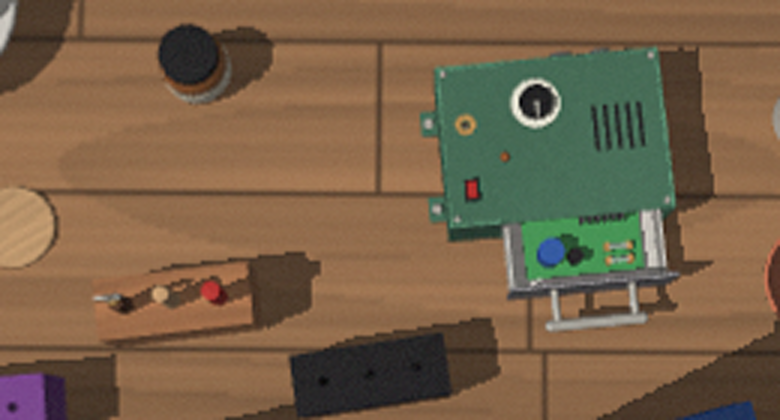

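View pics/fin_s.png

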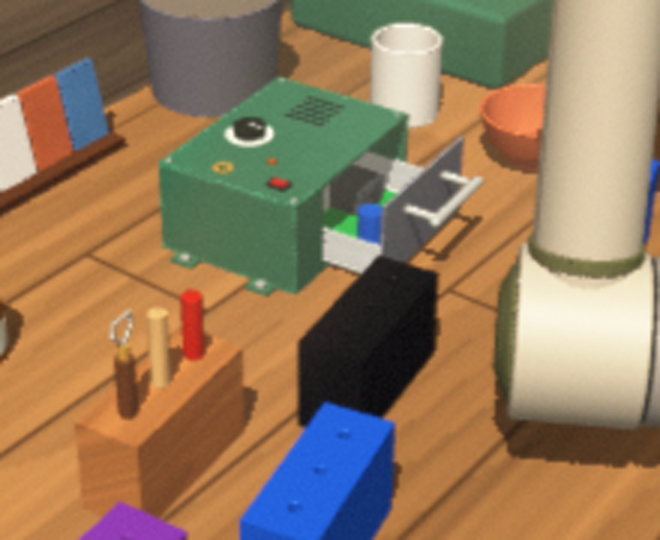

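```bash
python3 - <<'E'
from h import *
f=grab_frame('top')
print(np.linalg.norm(onz(f,336.1,215.2,.07)-onz(f,338.4,236.8,.07)))
wait(.3);print(hand_in())
E
```

```text
0.06409967938321921
the job is handed in; nothing more can be done
None
```

I opened the control box, put the pin back and pulled the tray out to its stop. I handed the job in at about 35 s of the 67 s allowed; no verdict is reported.

- **Latch:** I took the red pin from the wooden stand and put it in the brass-ringed hole on the first try. The pad was about 38 mm below the top. I pressed it in 0.8 mm steps, and the latch let go at about 9 N, under the 18 N limit. The picture showed the tray sprung out with the rod still in the hole.
- **Pin back in the stand:** It went back into its own hole until the shoulder touched the top. The last pictures show it upright and within about 1 mm of where it started.
- **Tray:** I gripped the handle and pulled 32.5 mm until the 10 N force limit I had set stopped the move. By pictures the tray is about 64 mm out, against 65 mm at the stop.
- **Everything else:** In the last pictures the other tools, jar, mug and rib look unmoved. The bowl was partly hidden by the arm in the side view and cut off at the edge of my top crop, so I could not check it fully. The arm went nowhere near it at its height.

Two readings did not agree. The two cameras placed the hole about 3 mm apart, so I lined the pin's tip up with the ring in the side picture. My rough estimate from the stand's corners put the pin's hole 6 to 9 mm from where it is, so I did not use it.

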